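Trip-test a washer's cut-out unit in its test nest

TASK

Test the cut-out unit standing in the nest: swing the toggle clamp's handle up so that its foot holds the unit down, push in the white test button under the wire guard, gently and only until the front lever drops, then lift the lever back up to its stop so that it stays there. Last, swing the clamp handle back out and down so that the unit is free again, leaving it seated in its nest and the things around it where they are.

Things in the scene. Friction and masses are not known exactly. Their poses are not given: they have to be found in the camera images.
- station: Fixed test station: aluminium base plate 215 x 230 x 12 mm, dark fence (28 mm high) round the unit, toggle clamp at its left, white wire guard at its back. Origin on the table under the nest; x away from the robot, y left, z up. The guard is a flat wire roof 205 mm above the table: front edge bar at x = +12 mm from y = -85 to +50 mm, going back to posts at x = +108 mm.
- nest (a point): Middle of the nest floor, on top of the base plate (12 mm above the table); axes as the station. The unit's origin belongs here.
- unit: Loose cut-out unit, grey box 110 (x) x 140 (y) x 75 mm high, about 0.9 kg with its lever. Origin at the centre of its underside, axes as the station when seated. It has 1.5 mm play in the fence.
- test_button: White round test button, 32 mm across, upright in a black collar 46 mm across on the unit's lid, right of centre. Origin on the lid at the button's axis; the button's top is 18 to 28 mm above it (differs per unit: feel for it). Moves straight down with 1.5 to 6 N. The guard overhangs it: an upright gripper strikes it, so lean the tool 28 to 45 degrees, from the front.
- plunger (a joint): How far the test button is pushed in, 0 to 0.008 m; the lever lets go at 0.005 to 0.007. It springs out when released.
- lever (a joint): Front lever, rad. 0: armed, against its upper stop, pointing to the robot and 50 degrees up. 0.87: dropped, level, pointing to the robot. Over-centre at about 0.25: nearer to 0 it goes up by itself, beyond it falls.
- lever_hinge (a point): Middle of the lever's hinge line (parallel to the unit's y axis), 30 mm behind the unit's front face and 45 mm above its underside.
- lever_grip (a point): Point on the lever 100 mm from its hinge, in its black grip (40 mm long, 16 to 19 mm wide across y, 10 to 13 mm thick). The lever ends 120 mm from the hinge.
- clamp (a joint): Toggle clamp, rad. 0: closed, its handle upright and its foot on the unit's lid. 1.4: open, its handle swung out to the left (+y) and nearly level, its arm up. Over-centre at about 0.7: it falls to the nearer side.
- clamp_foot: Black rubber foot under the end of the clamp's arm, 24 mm across, 55 mm from the hinge line; origin at the centre of its sole.
- clamp_hinge (a point): Middle of the clamp's hinge line (parallel to the station's x axis), 100 mm above the table.
- clamp_grip (a point): Point in the clamp's black handle (66 mm long, 18 mm wide along x, 16 mm thick), 90 mm from the hinge; the handle ends at 117 mm.
- cleaner: Bystander: white bottle, 64 mm across, 190 mm high. Origin at the centre of its underside.
- mug: Bystander: white mug, 80 mm across, 95 mm high. Origin at the centre of its underside.
- tin: Bystander: plain metal can, 72 mm across, 110 mm high. Origin at the centre of its underside.
- screwdriver: Bystander: screwdriver, 190 mm long, lying along its x axis left of the station. Origin at its middle, on the table.
- contactor: Bystander: small grey relay block, 60 x 50 x 65 mm, standing right of the station. Origin at the centre of its underside.
There are look-alikes about, which are no part of the job. There is more than one size of the unit; the one meant has the size given above.

How it is judged:
By the outcome, as a careful person would: the job done as asked, in the order asked, and still so for the second after the job is handed in, with the robot touching nothing.
It also fails if it takes over 72 s, if anything falls off the work surface, if the arm or the gripper's body presses on something with over 40 N, if the wrist force passes 120 N, or if a joint passes its speed limit or range.

ROBOT

A 6-joint arm with a two-finger parallel gripper is mounted at the origin on the work surface. World frame = base frame: x ahead of the robot, y to its left, z up, the work surface at z = 0. Lengths are in m, angles in rad, forces in N, time in s.
With the tool pointing down it reaches from about 0.35 to 0.975 m from the base axis. Payload 4.9 kg.
Tool frame: the origin (TCP) lies at the very end of the fingers, on their centre line; the grasp point (between the pads) lies ctrl.hold_point_z behind it (ctrl.hold_point_z is the distance from the TCP to the grasp point, in m); z points along the fingers, y is the line along which they close (so a half turn about z gives the same grasp; the last joint's range is limited). The gripper opens to 85 mm and grips with 20 to 120 N. Pads are 22 mm wide; open, the fingers measure 114 mm over their backs; the gripper's body (76 mm by 85 mm) begins 54 mm behind the grasp point. The pads swing forward as they close: fully open they stand 13 mm farther back than shut.
Start: joints at [1.034, 0.053, 1.613, -0, 1.476, -0.119], TCP at [0.254, 0.571, 0.231] pointing down, gripper open.
Joint ranges: [-3.01, 3.01], [-1.01, 2.22], [0.06, 2.58], [-1.02, 4.17], [0.09, 2.62], [-3.14, 3.14]. Speed limits (rad/s): [2.57, 2.57, 3.14, 3.14, 3.14, 3.14].

INTERFACE

Orientations are given as a rotation vector (axis times angle).
In Python, from station import ctrl gives the robot as it stands. The module is installed in compiled form; this text tells all that it offers.
- The arm moves only by the tool jog_arm, never from a script. Its argument "deltas" is a list of rows, each a list of 3 entries, a list of its own where there are three numbers: the closure, from -1 (fully open) to 1 (shut), then the shift along the world's x, y, z scaled (see below), then the turn, a rotation vector about the world's x, y, z scaled (see below). A call has 1 to 12 rows; each row is the pose to reach, as a shift and turn from the pose commanded when the call began, turning the shorter way round; what a row does not reach only later rows make up. The controller multiplies each number of a shift by 0.4 m and each number of a turn by 180 degrees. A row lasts 1/12 s, in which the tool goes at most 41.7 mm and 7.16 degrees, less where a joint would pass 70% of its speed; a pose out of reach is approached as far as the arm can. A call with a number of a shift or a turn outside -1 to 1 is refused whole. A call with a gripper value outside its range is refused whole. The fingers move at their own pace and stop on an object; "squeeze" is the grip in N (left out, the last holds). Time passes only in rows, so rows that repeat a pose let the fingers close. It gives the time, the measured TCP pose, the force, the opening and the grip force at its end, in the units of the state.
- ctrl.get_obs(): the state, without advancing time (a new reading comes with each control period).
- ctrl.get_image(name): name is "scene" or "top" or "wrist"; returns the picture (384x512x3 uint8, red, green, blue); there is no depth.
- ctrl.get_calibration(name): a dict with "K" (3x3 intrinsics, pixels), "extrinsics" (4x4, takes a point from world to camera coordinates). Camera axes: x right, y down, z forward; pixel columns grow to the right and rows downward; lengths in m; the calibration is good to about 2 mm. A picture is of the moment at which its call begins: read the wrist's pose just before it. get_calibration takes no time and is no camera call; for the wrist camera it gives the pose at the moment of the call.
- ctrl.finish_job(): hands the job in; it is judged then, once.
The state is a dict: "t": time; "q": joint angles; "dq": joint speeds; "effort": joint torques, N m; "tool_pos": TCP position; "tool_rot": TCP orientation; "contact_force": force on the tool from outside, world axes, zero at the start; "wrist_torque": the same for the moment, N m; "opening": finger opening in m; "grip_force": force on a finger pad.
Only numpy, scipy, OpenCV 4.12 (cv2) and the standard library are available. Lean on these libraries where they do the work, as an engineer would, in place of code of your own. Each camera call takes 0.05 s, during which the arm holds its last target. There are 200 camera calls.

## Working session

There is one attempt and no reset: what is moved stays moved. The work goes in short steps, Python scripts to look and compute and a tool call to move; the robot and the scene stay as the last step left them, time stands still between calls to the robot, and variables do not carry over. Pictures are saved under pics/ and viewed, at most 13 in all, crops included, and the job is handed in when it is done.

Besides the shell and the picture viewer there is one more tool, called after "Request:" as name(argument=value, ...), one argument or row to a line, values as JSON. jog_arm: Moves the arm, as the interface text tells. Its arguments: {"type":"object","properties":{"deltas":{"type":"array","items":{"type":"array"}},"squeeze":{"type":"number"}},"required":["deltas"]}

```bash
mkdir -p pics; cat > h.py <<'E'
import numpy as np, cv2
from station import ctrl
from scipy.spatial.transform import Rotation as R
def snap(n,f):
    im=ctrl.get_image(n); cv2.imwrite('pics/'+f,im[:,:,::-1]); return im
def proj(n,P):
    c=ctrl.get_calibration(n);E=np.array(c['extrinsics']);K=np.array(c['K'])
    p=(E[:3,:3]@np.atleast_2d(P).T+E[:3,3:]); p=K@p; return (p[:2]/p[2]).T
def ray(c,uv):
    E=np.array(c['extrinsics']);K=np.array(c['K'])
    d=E[:3,:3].T@np.linalg.inv(K)@np.array([uv[0],uv[1],1.]);o=-E[:3,:3].T@E[:3,3]
    return o,d/np.linalg.norm(d)
def tri(obs):
    A=0;b=0
    for c,uv in obs:
        o,d=ray(c,uv);M=np.eye(3)-np.outer(d,d);A=A+M;b=b+M@o
    return np.linalg.solve(A,b)
def onz(c,uv,z):
    o,d=ray(c,uv); return o+d*(z-o[2])/d[2]
E
python3 - <<'E'
from h import *
a=snap('scene','s0.png');b=snap('top','t0.png')
for n in('scene','top'):
    c=ctrl.get_calibration(n);print(n,np.round(c['K'],1).tolist(),np.round(ray(c,(256,192)),3).tolist())
print(ctrl.hold_point_z,ctrl.get_obs())
E
```

```text
scene [[495.8, 0.0, 252.5], [0.0, 495.8, 195.9], [0.0, 0.0, 1.0]] [[1.075, -0.658, 1.506], [-0.355, 0.428, -0.831]]
top [[347.0, 0.0, 255.4], [0.0, 347.0, 196.0], [0.0, 0.0, 1.0]] [[0.443, 0.007, 1.236], [0.061, 0.018, -0.998]]
0.0187 {'t': 0.1, 'q': array([ 1.03399318e+00,  5.32985491e-02,  1.61412472e+00, -7.19726154e-06,
        1.47600936e+00, -1.19009402e-01]), 'dq': array([-6.64717395e-04, -2.52367080e-03, -1.71026444e-03, -6.29791877e-04,
        1.34017750e-03, -5.03802568e-05]), 'effort': array([-7.73997954e-06, -3.94904816e+01, -3.71363211e+01, -1.15443145e-04,
        3.98385571e-03, -2.08027848e-05]), 'tool_pos': array([0.25331286, 0.57076022, 0.23020028]), 'tool_rot': array([-6.51383466e-01, -3.07272129e+00,  2.73933896e-03]), 'contact_force': array([-0.41478208, -0.88602789,  0.68328433]), 'wrist_torque': array([0.02148625, 0.01046208, 0.00693309]), 'grip_force': 0.0, 'opening': 0.08555754899903724}
```

View pics/s0.png

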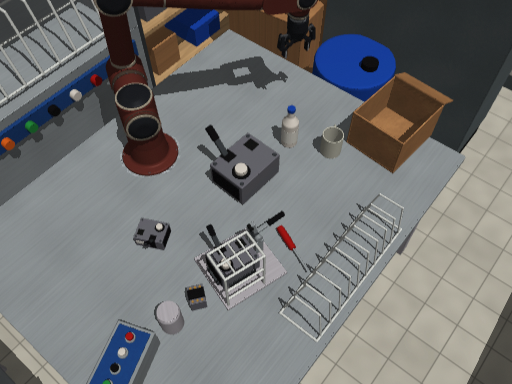

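View pics/t0.png

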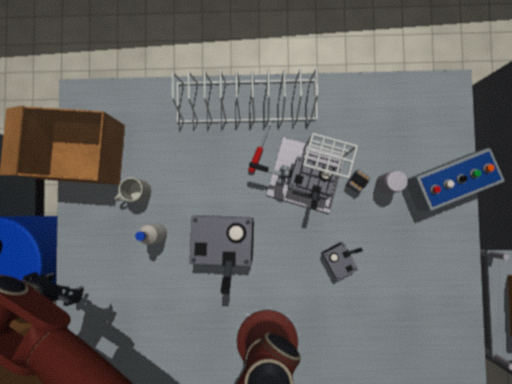

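The station with its wire guard is at scene (240,265) and top (308,180). The clamp handle points left, at top (258,167). Two look-alike units, one larger and one smaller, stand nearer the robot. I'll enlarge both views.

```bash
python3 - <<'E'
import cv2,numpy as np
s=cv2.imread('pics/s0.png')[205:310,185:300];t=cv2.imread('pics/t0.png')[125:230,240:375]
s=cv2.resize(s,None,fx=3.4,fy=3.4,interpolation=2);t=cv2.resize(t,None,fx=3.0,fy=3.0,interpolation=2)
H=max(len(s),len(t));o=np.zeros((H,s.shape[1]+t.shape[1],3),np.uint8);o[:len(s),:s.shape[1]]=s;o[:len(t),s.shape[1]:]=t
cv2.imwrite('pics/c0.png',o);print(o.shape,s.shape)
E
```

```text
(357, 796, 3) (357, 391, 3)
```

View pics/c0.png

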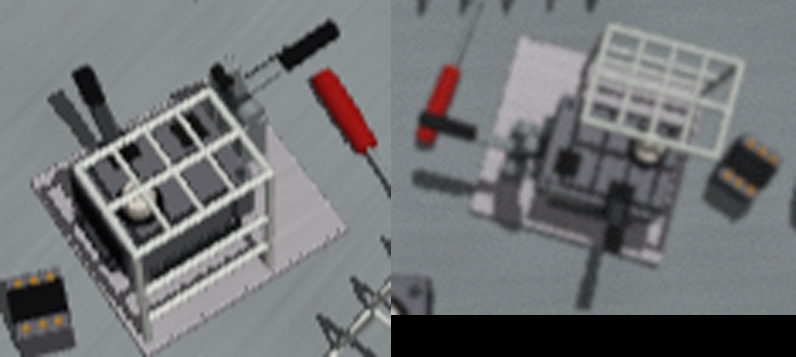

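```bash
cat > fit.py <<'E'
from h import *
from scipy.optimize import least_squares
roof=np.array([[.012,.05,.205],[.012,-.085,.205],[.108,.05,.205],[.108,-.085,.205]])
T=np.array([[305,165.7],[349,176.7],[313,134],[356.7,146.7]])
S=np.array([[245.9,231.5],[207.9,254.4],[263.8,257.4],[225.3,277.6]])
def W(p,P): return np.atleast_2d(P)@R.from_euler('z',p[2]).as_matrix().T+[p[0],p[1],0]
f=lambda p:np.r_[(proj('top',W(p,roof))-T).ravel(),(proj('scene',W(p,roof))-S).ravel()]
r=least_squares(f,[.6,-.15,0]);p=r.x
ct,cs=ctrl.get_calibration('top'),ctrl.get_calibration('scene')
if __name__=='__main__':
    print(p,np.round(r.fun,1))
    inv=lambda X:(np.array(X)-[p[0],p[1],0])@R.from_euler('z',p[2]).as_matrix()
    tt=lambda u,v:(240+(u-391)/3,125+v/3); ss=lambda u,v:(185+u/3.4,205+v/3.4)
    for n,a,b in[('handle tip',(420,117),(336,26)),('handle start',(476,133),(284,63)),('button',(648,147),(138,192)),('lever tip',(613,250),(85,70)),('plate BL',(520,37),(348,232))]:
        X=tri([(ct,tt(*a)),(cs,ss(*b))]);print(n,X.round(4),inv(X).round(4))
    for q in[(520,37),(474,213),(657,265)]: print('plate',inv(onz(ct,tt(*q),.012)).round(3))
    print(R.from_euler('z',p[2]).as_rotvec())
E
python3 fit.py
```

```text
[ 0.55927159 -0.1627971  -0.29560488] [-1.  -1.1 -1.1  0.3 -0.3 -0.1 -0.2 -0.6 -0.3  0.3 -1.   0.1 -0.2 -1.6
 -1.1  2.2]
handle tip [0.6037 0.0481 0.1218] [-0.0189  0.2147  0.1218]
handle start [ 0.5868 -0.0117  0.1128] [-0.0176  0.1526  0.1128]
button [ 0.5675 -0.199   0.1086] [ 0.0184 -0.0323  0.1086]
lever tip [ 0.4585 -0.1507  0.1473] [-0.0999 -0.0178  0.1473]
plate BL [ 0.7144 -0.0689  0.0029] [0.1211 0.135  0.0029]
plate [0.118 0.133 0.012]
plate [-0.098  0.128  0.012]
plate [-0.097 -0.094  0.012]
[ 0.          0.         -0.29560488]
```

```bash
cat >> h.py <<'E'
def SR(p,lean=0,roll=0,ax='y'):
    """tool rot: tool y along station 'ax' at lean about station y (tool z toward +x)"""
    s,c=np.sin(lean),np.cos(lean)
    z=np.array([s,0,-c]); 
    y=np.array([0,1,0.]) if ax=='y' else np.array([c,0,s])
    x=np.cross(y,z); return R.from_euler('z',p[2])*R.from_matrix(np.c_[x,y,z])
def mv(pos,rot):
    o=ctrl.get_obs(); d=(np.array(pos)-o['tool_pos'])/.4
    t=(rot*R.from_rotvec(o['tool_rot']).inv()).as_rotvec()/np.pi
    print('shift',d.round(4).tolist(),'turn',t.round(4).tolist(),'len mm',round(np.linalg.norm(d)*400,1))
E
python3 - <<'E'
from fit import *
for a in 'xy':
    mv(W(p,[-.10,.10,.36])[0],SR(p,0.35,ax=a))
print(W(p,[-.10,.10,.36]))
for k,q in{'bottle':(147,235),'mug':(130,190)}.items(): print(k,onz(ct,q,.1))
E
```

```text
shift [0.5986, -1.5219, 0.3245] turn [0.0508, -0.1113, -0.456] len mm 666.9
shift [0.5986, -1.5219, 0.3245] turn [-0.0384, -0.1047, 0.0386] len mm 666.9
[[ 0.49274083 -0.03800264  0.36      ]]
bottle [0.37701494 0.38768478 0.1       ]
mug [0.5259707  0.44429688 0.1       ]
```

Request:
jog_arm(
  deltas=[
    [-1,[0.02,-0.05,0.1],[0,0,0]],
    [-1,[0.06,-0.15,0.2],[0,0,-0.03]],
    [-1,[0.1,-0.25,0.28],[0,0,-0.06]],
    [-1,[0.14,-0.35,0.32],[0,0,-0.1]],
    [-1,[0.18,-0.45,0.32],[0,0,-0.14]],
    [-1,[0.22,-0.55,0.32],[0,0,-0.18]],
    [-1,[0.26,-0.65,0.32],[0,0,-0.22]],
    [-1,[0.3,-0.74,0.32],[0,0,-0.26]],
    [-1,[0.34,-0.83,0.32],[0,0,-0.3]],
    [-1,[0.37,-0.92,0.32],[0,0,-0.34]],
    [-1,[0.4,-0.98,0.32],[0,0,-0.38]],
    [-1,[0.4,-1.0,0.32],[0,0,-0.4]],
  ],
)

```text
t: 1.1
tool_pos: [0.4145, 0.1678, 0.3588]
tool_rot: [2.342, 2.093, -0.001]
contact_force: [-0.9, 1.1, 0.1]
opening: 0.0855
grip_force: 0.0
```

```bash
python3 - <<'E'
from fit import *
mv(W(p,[-.10,.10,.36])[0],SR(p,0.35,ax='x'))
print(ctrl.get_obs()['t'])
E
```

```text
shift [0.1957, -0.5146, 0.0031] turn [-0.0222, -0.1093, -0.0577] len mm 220.2
1.1
```

Request:
jog_arm(
  deltas=[
    [-1,[0.03,-0.09,0],[-0.005,-0.03,-0.015]],
    [-1,[0.07,-0.18,0],[-0.01,-0.06,-0.03]],
    [-1,[0.1,-0.27,0],[-0.015,-0.09,-0.045]],
    [-1,[0.14,-0.36,0],[-0.02,-0.11,-0.058]],
    [-1,[0.17,-0.45,0],[-0.022,-0.11,-0.058]],
    [-1,[0.195,-0.515,0.003],[-0.022,-0.11,-0.058]],
    [-1,[0.195,-0.515,0.003],[-0.022,-0.11,-0.058]],
    [-1,[0.195,-0.515,0.003],[-0.022,-0.11,-0.058]],
  ],
)

```text
t: 1.77
tool_pos: [0.4913, -0.0359, 0.3597]
tool_rot: [2.282, 1.699, 0.3]
contact_force: [0.1, 0.0, 0.1]
opening: 0.0852
grip_force: 0.0
```

```bash
python3 - <<'E'
from fit import *
import pickle
c=ctrl.get_calibration('wrist');a=snap('wrist','w1.png');pickle.dump(c,open('w1.pkl','wb'))
print(ray(c,(256,192)),c['K'],proj('wrist',W(p,roof)),ctrl.get_obs()['tool_pos'])
E
```

```text
(array([0.4670002 , 0.05391501, 0.49256572]), array([ 0.2263982 , -0.39848409, -0.88879373])) [[301.31234599   0.         254.11122417]
 [  0.         301.31234599 190.08815057]
 [  0.           0.           1.        ]] [[300.7415602  211.02402046]
 [295.25776751 307.28674444]
 [367.86693035 201.64058569]
 [356.20376322 291.67326425]] [ 0.49131895 -0.03489823  0.35990363]
```

View pics/w1.png

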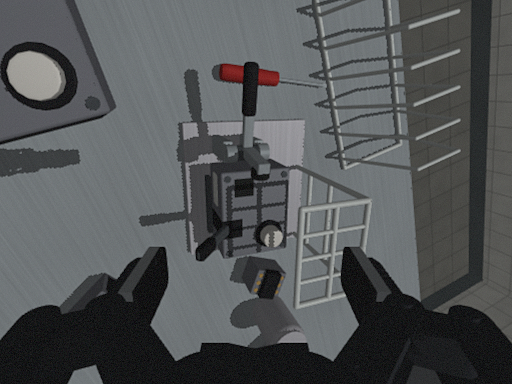

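The wrist view shows the whole station. The clamp handle is at (250,62)–(248,115), the button at (270,236), the lever tip at (200,250), and the guard roof corners at (302,208), (297,305), (371,199) and (358,294). I'll enlarge it to pick points accurately.

```bash
python3 - <<'E'
import cv2
a=cv2.imread('pics/w1.png')[55:315,175:385]
a=cv2.resize(a,None,fx=2.3,fy=2.3,interpolation=2);cv2.imwrite('pics/c1.png',a)
E
```

```text
(no output)
```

View pics/c1.png

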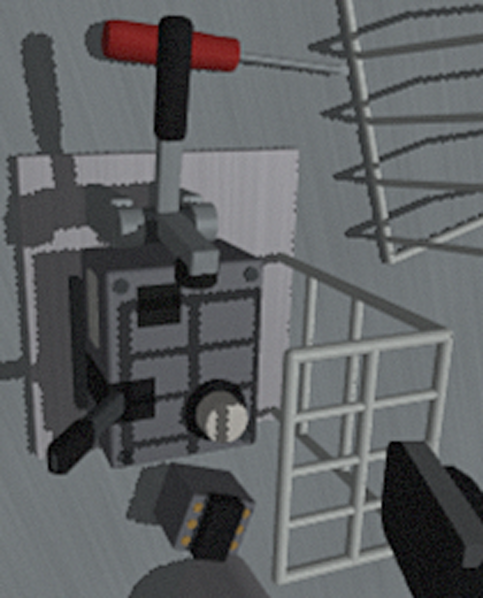

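```bash
cat > fit2.py <<'E'
from fit import *
import pickle
cw=pickle.load(open('w1.pkl','rb'))
def pj(c,P):
    E=np.array(c['extrinsics']);q=np.array(c['K'])@(E[:3,:3]@np.atleast_2d(P).T+E[:3,3:]);return (q[:2]/q[2]).T
w=lambda u,v:(175+u/2.3,55+v/2.3); tt=lambda u,v:(240+(u-391)/3,125+v/3); ss=lambda u,v:(185+u/3.4,205+v/3.4)
def res(x):
    px,py,th,a,b,hx,hy,oa,bx,by,bz,ly=x;P=[px,py,th];o=[]
    def add(c,uv,X,s): o.extend((pj(c,W(P,X))[0]-uv)*s)
    for X,t,s in zip(roof,T,S): add(ct,t,X,.5);add(cs,s,X,.5)
    for X,u in zip(roof,[(291,353),(282,576),(446,335)]): add(cw,w(*u),X,1)
    for X,u in[((.215,.23),(297,150)),((0,.23),(14,156)),((0,0),(38,456))]: add(cw,w(*u),(a+X[0],b+X[1],.012),1)
    add(ct,tt(520,37),(a+.215,b+.23,.012),.5);add(ct,tt(474,213),(a,b+.23,.012),.5);add(ct,tt(657,265),(a,b,.012),.5)
    H=lambda r:(hx,hy+r*np.sin(oa),.1+r*np.cos(oa))
    for r,k in((.117,((420,117),(336,26),(175,18))),(.051,((476,133),(284,63),(171,138)))):
        add(ct,tt(*k[0]),H(r),.5);add(cs,ss(*k[1]),H(r),.5);add(cw,w(*k[2]),H(r),1)
    add(ct,tt(648,147),(bx,by,bz),.5);add(cs,ss(138,192),(bx,by,bz),.5);add(cw,w(222,415),(bx,by,bz),1)
    L=(-.025-.12*np.cos(.873),ly,.057+.12*np.sin(.873))
    add(cs,ss(85,70),L,.5);add(cw,w(60,458),L,1)
    o.append((oa-1.4)*20)
    return np.array(o)
r=least_squares(res,[*p,-.098,-.095,-.018,.1,1.4,.018,-.03,.11,-.018],loss='soft_l1')
names='px py th a b hx hy oa bx by bz ly'.split();q=dict(zip(names,r.x));p=r.x[:3]
if __name__=='__main__':
    print({k:round(v,4) for k,v in q.items()});print(res(r.x).round(1).tolist())
    print('lid',[onz(cw,w(*u),.087).round(4)@np.eye(3) for u in((258,262),(256,443))],W(p,[[.055,.07,.087],[.055,-.07,.087]]))
    g=(q['hx'],q['hy']+.09*np.sin(q['oa']),.1+.09*np.cos(q['oa']));print('grip',g,W(p,g))
    pickle.dump(q,open('q.pkl','wb'))
    mv(W(p,[g[0],g[1],g[2]+.06])[0],SR(p,0,ax='x'))
    mv(W(p,[g[0],g[1],g[2]-.0187])[0],SR(p,0,ax='x'))
E
python3 fit2.py
```

```text
{'px': np.float64(0.5615), 'py': np.float64(-0.1628), 'th': np.float64(-0.292), 'a': np.float64(-0.0965), 'b': np.float64(-0.0954), 'hx': np.float64(-0.0197), 'hy': np.float64(0.0996), 'oa': np.float64(1.4099), 'bx': np.float64(0.017), 'by': np.float64(-0.0312), 'bz': np.float64(0.106), 'ly': np.float64(-0.0167)}
[-0.5, -0.9, 0.1, 0.3, -0.5, -0.3, -0.2, 0.3, -0.2, -0.4, 0.2, -0.7, -0.2, -0.7, -0.2, 1.3, 0.8, 0.9, -0.4, 0.3, 0.5, -0.9, 0.9, -1.3, -0.1, 0.3, -0.7, 2.4, -0.2, -0.4, -0.8, -0.7, 0.3, -0.4, -0.3, -0.3, -0.2, 0.3, 0.4, -1.1, -0.0, -0.1, -0.8, 0.5, -0.4, 1.1, -0.4, -0.3, 0.1, 0.1, -0.1, 0.1, -0.5, -0.2, -2.0, -0.0, 0.2]
lid [array([ 0.6283, -0.1124,  0.087 ]), array([ 0.5924, -0.244 ,  0.087 ])] [[ 0.63431616 -0.11163773  0.087     ]
 [ 0.59401741 -0.24571237  0.087     ]]
grip (np.float64(-0.019686320137111708), np.float64(0.18839186206938807), np.float64(0.11441877414000559)) [[0.59686974 0.02324165 0.11441877]]
shift [0.2639, 0.1453, -0.4637] turn [0.032, 0.1069, -0.001] len mm 221.2
shift [0.2639, 0.1453, -0.6605] turn [0.032, 0.1069, -0.001] len mm 290.4
```

Request:
jog_arm(
  deltas=[
    [-1,[0.09,0.05,-0.06],[0.01,0.035,0]],
    [-1,[0.17,0.1,-0.12],[0.02,0.07,0]],
    [-1,[0.264,0.145,-0.2],[0.032,0.107,0]],
    [-1,[0.264,0.145,-0.3],[0.032,0.107,-0.001]],
    [-1,[0.264,0.145,-0.4],[0.032,0.107,-0.001]],
    [-1,[0.264,0.145,-0.5],[0.032,0.107,-0.001]],
    [-1,[0.264,0.145,-0.58],[0.032,0.107,-0.001]],
    [-1,[0.264,0.145,-0.63],[0.032,0.107,-0.001]],
    [-1,[0.264,0.145,-0.66],[0.032,0.107,-0.001]],
    [-1,[0.264,0.145,-0.66],[0.032,0.107,-0.001]],
  ],
)

```text
t: 2.65
tool_pos: [0.5943, 0.0249, 0.0926]
tool_rot: [-2.515, -1.876, 0.008]
contact_force: [0.1, -0.4, -0.3]
opening: 0.0852
grip_force: 0.0
```

```bash
cat > arc.py <<'E'
from fit2 import *
import sys
# arc shifts of the clamp grip from angle a0 through list, relative, scaled
a0,*al=map(float,sys.argv[1:])
f=lambda a:np.array([q['hx'],q['hy']+.09*np.sin(a),.1+.09*np.cos(a)])
for a in al: print(a,((W(p,f(a))-W(p,f(a0)))[0]/.4).round(3).tolist())
E
python3 arc.py 1.41 1.25 1.1 .95 .8 .65 .5 .35 .2 .1 0
python3 - <<'E'
from fit2 import *
g=W(p,(q['hx'],q['hy']+.09*np.sin(q['oa']),.1+.09*np.cos(q['oa'])-.017))[0];mv(g,SR(p,0,ax='x'))
E
```

```text
1.25 [-0.002, -0.008, 0.035]
1.1 [-0.006, -0.021, 0.066]
0.95 [-0.011, -0.037, 0.095]
0.8 [-0.017, -0.058, 0.121]
0.65 [-0.025, -0.082, 0.143]
0.5 [-0.033, -0.109, 0.161]
0.35 [-0.042, -0.139, 0.175]
0.2 [-0.051, -0.17, 0.184]
0.1 [-0.057, -0.191, 0.188]
0.0 [-0.064, -0.213, 0.189]
shift [0.0063, -0.0042, 0.0122] turn [-0.0001, -0.002, -0.001] len mm 5.7
```

Request:
jog_arm(
  deltas=[
    [-1,[0.006,-0.004,0.006],[0,0,0]],
    [-1,[0.006,-0.004,0.006],[0,0,0]],
    [1,[0.006,-0.004,0.006],[0,0,0]],
    [1,[0.006,-0.004,0.006],[0,0,0]],
    [1,[0.006,-0.004,0.006],[0,0,0]],
    [1,[0.006,-0.004,0.006],[0,0,0]],
    [1,[0.006,-0.004,0.006],[0,0,0]],
    [1,[0.006,-0.004,0.006],[0,0,0]],
    [1,[0.006,-0.004,0.006],[0,0,0]],
    [1,[0.006,-0.004,0.006],[0,0,0]],
  ],
  squeeze=25,
)

```text
t: 3.48
tool_pos: [0.5961, 0.0226, 0.0993]
tool_rot: [-2.515, -1.872, 0.01]
contact_force: [-14.3, 2.7, 12.5]
opening: 0.0173
grip_force: 26.2
```

Request:
jog_arm(
  deltas=[
    [1,[-0.004,0.0,0.01],[0,0,0]],
    [1,[-0.006,-0.008,0.035],[0,0,0]],
    [1,[-0.01,-0.021,0.066],[0,0,0]],
    [1,[-0.015,-0.037,0.095],[0,0,0]],
    [1,[-0.021,-0.058,0.121],[0,0,0]],
    [1,[-0.029,-0.082,0.143],[0,0,0]],
    [1,[-0.029,-0.082,0.143],[0,0,0]],
    [1,[-0.029,-0.082,0.143],[0,0,0]],
  ],
)

```text
t: 4.15
tool_pos: [0.5854, -0.0128, 0.1569]
tool_rot: [-2.519, -1.874, 0.009]
contact_force: [-11.4, -0.2, 1.1]
opening: 0.0175
grip_force: 27.4
```

Request:
jog_arm(
  deltas=[
    [1,[-0.012,-0.027,0.018],[0,0,0]],
    [1,[-0.021,-0.057,0.032],[0,0,0]],
    [1,[-0.03,-0.088,0.041],[0,0,0]],
    [1,[-0.036,-0.109,0.045],[0,0,0]],
    [1,[-0.042,-0.131,0.046],[0,0,0]],
    [1,[-0.042,-0.131,0.046],[0,0,0]],
    [1,[-0.042,-0.131,0.046],[0,0,0]],
  ],
)

```text
t: 4.73
tool_pos: [0.5693, -0.0654, 0.1749]
tool_rot: [-2.52, -1.874, 0.005]
contact_force: [-8.4, 0.8, -2.7]
opening: 0.0173
grip_force: 30.9
```

```bash
python3 - <<'E'
from fit2 import *
snap('scene','s2.png');snap('wrist','w2.png')
a=cv2.imread('pics/s2.png')[205:310,185:300];b=cv2.imread('pics/w2.png')
a=cv2.resize(a,(420,384),interpolation=2);b=cv2.resize(b,(380,285))
o=np.zeros((384,800,3),np.uint8);o[:,:420]=a;o[:285,420:]=b;cv2.imwrite('pics/c2.png',o)
E
```

```text
(no output)
```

View pics/c2.png

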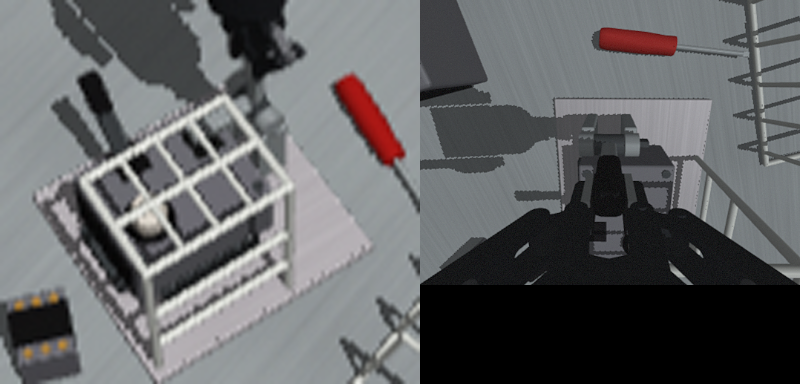

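The scene and wrist views show the handle upright in the fingers. Next I release it, rise, and head for the button.

Request:
jog_arm(
  deltas=[
    [-1,[0,0,0],[0,0,0]],
    [-1,[0,0,0],[0,0,0]],
    [-1,[0,0,0],[0,0,0]],
    [-1,[0,0,0],[0,0,0]],
    [-1,[0,0,0],[0,0,0]],
    [-1,[0,0,0.06],[0,0,0]],
    [-1,[0,0,0.14],[0,0,0]],
    [-1,[0,0,0.22],[0,0,0]],
    [-1,[0,0,0.3],[0,0,0]],
    [-1,[-0.03,0,0.33],[0,0,0]],
    [-1,[-0.03,0,0.33],[0,0,0]],
  ],
)

```text
t: 5.75
tool_pos: [0.5605, -0.064, 0.3124]
tool_rot: [2.513, 1.871, 0.01]
contact_force: [0.2, -0.2, 0.8]
opening: 0.0854
grip_force: 0.0
```

```bash
python3 - <<'E'
from fit2 import *
o=ctrl.get_obs();print(o['tool_pos'],o['contact_force'])
B=np.array([q['bx']+.004,q['by'],.115]);l=np.radians(38);d=np.array([np.sin(l),0,-np.cos(l)])
for s in(.12,.02): mv(W(p,B-s*d)[0],SR(p,l))
snap('scene','s3.png')
E
```

```text
[ 0.56047472 -0.064032    0.3124398 ] [ 0.21391147 -0.21150758  0.83727535]
shift [-0.1466, -0.2838, -0.2572] turn [-0.2073, -0.1077, 0.4785] len mm 164.0
shift [0.0008, -0.3281, -0.4542] turn [-0.2073, -0.1077, 0.4785] len mm 224.1
```

Request:
jog_arm(
  deltas=[
    [1,[-0.04,-0.02,0],[-0.014,-0.007,0.032]],
    [1,[-0.08,-0.05,0],[-0.028,-0.014,0.064]],
    [1,[-0.12,-0.08,0],[-0.042,-0.022,0.096]],
    [1,[-0.147,-0.11,0],[-0.055,-0.029,0.128]],
    [1,[-0.147,-0.14,0],[-0.069,-0.036,0.16]],
    [1,[-0.147,-0.17,0],[-0.083,-0.043,0.192]],
    [1,[-0.147,-0.2,0],[-0.097,-0.05,0.224]],
    [1,[-0.147,-0.23,0],[-0.111,-0.057,0.256]],
    [1,[-0.147,-0.26,0],[-0.124,-0.065,0.287]],
    [1,[-0.147,-0.284,0],[-0.138,-0.072,0.319]],
    [1,[-0.147,-0.284,0],[-0.152,-0.079,0.351]],
    [1,[-0.147,-0.284,0],[-0.166,-0.086,0.383]],
  ],
)

```text
t: 6.8
tool_pos: [0.4999, -0.1773, 0.3035]
tool_rot: [0.792, 2.472, -0.117]
contact_force: [1.2, 0.8, -0.5]
opening: -0.0003
grip_force: 0.0
```

```bash
cat > btn.py <<'E'
from fit2 import *
import sys
B=np.array([q['bx']+.004,q['by'],.115]);l=np.radians(38);d=np.array([np.sin(l),0,-np.cos(l)])
if __name__=='__main__':
    print(ctrl.get_obs()['contact_force'])
    for s in(.12,.02): mv(W(p,B-s*d)[0],SR(p,l))
E
python3 btn.py
```

```text
[ 1.18029494  0.75931667 -0.5256455 ]
shift [0.0047, -0.0007, -0.2347] turn [-0.0387, -0.0234, 0.096] len mm 93.9
shift [0.1521, -0.045, -0.4317] turn [-0.0387, -0.0234, 0.096] len mm 184.0
```

Request:
jog_arm(
  deltas=[
    [1,[0.004,0,-0.06],[-0.014,-0.008,0.035]],
    [1,[0.004,0,-0.12],[-0.028,-0.017,0.07]],
    [1,[0.005,0,-0.18],[-0.039,-0.023,0.096]],
    [1,[0.005,0,-0.235],[-0.039,-0.023,0.096]],
    [1,[0.005,0,-0.235],[-0.039,-0.023,0.096]],
    [1,[0.05,-0.015,-0.3],[-0.039,-0.023,0.096]],
    [1,[0.1,-0.03,-0.36],[-0.039,-0.023,0.096]],
    [1,[0.152,-0.045,-0.43],[-0.039,-0.023,0.096]],
    [1,[0.152,-0.045,-0.43],[-0.039,-0.023,0.096]],
    [1,[0.152,-0.045,-0.43],[-0.039,-0.023,0.096]],
  ],
)

```text
t: 7.63
tool_pos: [0.5604, -0.1942, 0.1302]
tool_rot: [0.367, 2.462, -0.121]
contact_force: [0.1, -1.1, 0.8]
opening: 0.0001
grip_force: 0.0
```

```bash
python3 - <<'E'
from btn import *
snap('scene','s4.png')
c=ctrl.get_calibration('wrist');snap('wrist','w4.png')
mv(W(p,B)[0],SR(p,l));print(ctrl.get_obs()['contact_force'])
bp=W(p,[q['bx'],q['by'],q['bz']]);print('button pred wrist',pj(c,bp),'scene',pj(cs,bp))
a=cv2.imread('pics/s4.png')[205:310,185:300];b=cv2.imread('pics/w4.png')
a=cv2.resize(a,(420,384),interpolation=2);b=cv2.resize(b,(380,285))
o=np.zeros((384,800,3),np.uint8);o[:,:420]=a;o[:285,420:]=b;cv2.imwrite('pics/c4.png',o)
E
```

```text
shift [0.0269, -0.0087, -0.0526] turn [0.0001, 0.001, 0.0012] len mm 23.9
[ 0.11143696  1.01763742 -0.11450329]
button pred wrist [[254.40834168 212.96314267]] scene [[225.88564097 261.7683318 ]]
```

View pics/c4.png

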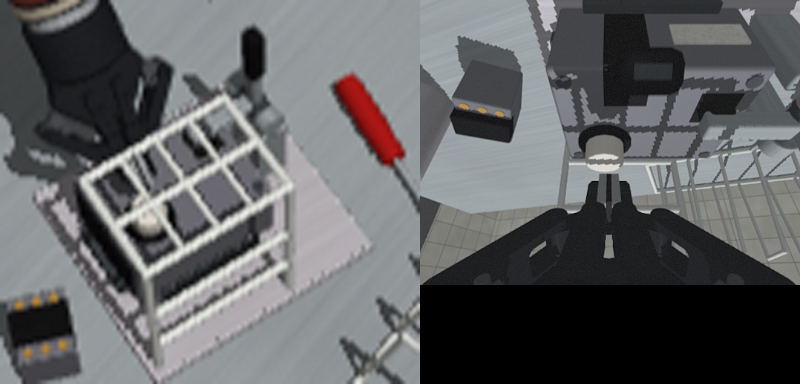

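The clamp is closed with its foot on the lid. The closed fingertips are in line with the button, just short of it. I'll move over it, then press straight down.

Request:
jog_arm(
  deltas=[
    [1,[0.013,-0.003,0],[0,0,0]],
    [1,[0.027,-0.006,0],[0,0,0]],
    [1,[0.027,-0.006,-0.008],[0,0,0]],
    [1,[0.027,-0.006,-0.013],[0,0,0]],
    [1,[0.027,-0.006,-0.013],[0,0,0]],
    [1,[0.027,-0.006,-0.013],[0,0,0]],
  ],
)

```text
t: 8.23
tool_pos: [0.5717, -0.1975, 0.1293]
tool_rot: [0.366, 2.454, -0.125]
contact_force: [0.5, 0.5, -1.0]
opening: 0.0003
grip_force: 0.0
```

Request:
jog_arm(
  deltas=[
    [1,[0,0,-0.0025],[0,0,0]],
    [1,[0,0,-0.005],[0,0,0]],
    [1,[0,0,-0.005],[0,0,0]],
    [1,[0,0,-0.005],[0,0,0]],
  ],
)

```text
t: 8.57
tool_pos: [0.5719, -0.1975, 0.1271]
tool_rot: [0.366, 2.455, -0.125]
contact_force: [1.0, 1.0, 0.0]
opening: 0.0
grip_force: 0.0
```

Request:
jog_arm(
  deltas=[
    [1,[0,0,-0.0025],[0,0,0]],
    [1,[0,0,-0.005],[0,0,0]],
    [1,[0,0,-0.005],[0,0,0]],
    [1,[0,0,-0.005],[0,0,0]],
  ],
)

```text
t: 8.9
tool_pos: [0.5719, -0.1976, 0.1251]
tool_rot: [0.366, 2.455, -0.125]
contact_force: [-0.1, -1.0, -0.4]
opening: 0.0
grip_force: 0.0
```

Request:
jog_arm(
  deltas=[
    [1,[0,0,-0.0025],[0,0,0]],
    [1,[0,0,-0.005],[0,0,0]],
    [1,[0,0,-0.005],[0,0,0]],
    [1,[0,0,-0.005],[0,0,0]],
  ],
)

```text
t: 9.23
tool_pos: [0.5719, -0.1976, 0.1231]
tool_rot: [0.366, 2.454, -0.125]
contact_force: [0.1, -0.7, -0.3]
opening: 0.0001
grip_force: 0.0
```

Request:
jog_arm(
  deltas=[
    [1,[0,0,-0.0025],[0,0,0]],
    [1,[0,0,-0.005],[0,0,0]],
    [1,[0,0,-0.005],[0,0,0]],
    [1,[0,0,-0.005],[0,0,0]],
  ],
)

```text
t: 9.57
tool_pos: [0.5719, -0.1975, 0.1211]
tool_rot: [0.366, 2.455, -0.125]
contact_force: [0.3, -0.5, -0.2]
opening: -0.0001
grip_force: 0.0
```

```bash
cat > look.py <<'E'
from fit2 import *
import sys,os
m=snap('scene','lk.png').astype(int)[205:265,195:245]; r=cv2.imread('pics/s4.png')[:,:,::-1].astype(int)[205:265,195:245]
L=W(p,(-.025-.1*np.cos(.873),q['ly'],.057+.1*np.sin(.873)))
uv=pj(cs,L)[0];print('grip px',uv)
d=np.abs(m-r).sum(2);print('changed px',(d>60).sum(), 'near grip',(d>60)[max(0,int(uv[1])-213):int(uv[1])-197,max(0,int(uv[0])-203):int(uv[0])-187].sum())
o=ctrl.get_obs();print(o['t'],o['tool_pos'],o['contact_force'])
E
python3 look.py
```

```text
grip px [211.46124998 230.43003107]
changed px 678 near grip 0
9.6167 [ 0.57196051 -0.1975429   0.12122394] [-0.17519713  0.21468908  0.21029359]
```

Nothing felt yet, and the lever is still up. I'll continue down.

Request:
jog_arm(
  deltas=[
    [1,[0,0,-0.0025],[0,0,0]],
    [1,[0,0,-0.005],[0,0,0]],
    [1,[0,0,-0.005],[0,0,0]],
    [1,[0,0,-0.005],[0,0,0]],
  ],
)

```text
t: 9.95
tool_pos: [0.5719, -0.1975, 0.1191]
tool_rot: [0.366, 2.455, -0.125]
contact_force: [-0.9, 0.0, -0.0]
opening: -0.0002
grip_force: 0.0
```

Request:
jog_arm(
  deltas=[
    [1,[0,0,-0.0025],[0,0,0]],
    [1,[0,0,-0.005],[0,0,0]],
    [1,[0,0,-0.005],[0,0,0]],
    [1,[0,0,-0.005],[0,0,0]],
  ],
)

```text
t: 10.28
tool_pos: [0.5719, -0.1975, 0.1171]
tool_rot: [0.366, 2.455, -0.125]
contact_force: [0.8, 0.8, 0.8]
opening: 0.0001
grip_force: 0.0
```

```bash
python3 look.py
```

```text
grip px [211.46124998 230.43003107]
changed px 713 near grip 0
10.3333 [ 0.57196596 -0.19756055  0.11724028] [ 0.5393645  -0.23196032  0.11101137]
```

Request:
jog_arm(
  deltas=[
    [1,[0,0,-0.0025],[0,0,0]],
    [1,[0,0,-0.005],[0,0,0]],
    [1,[0,0,-0.005],[0,0,0]],
    [1,[0,0,-0.005],[0,0,0]],
  ],
)

```text
t: 10.67
tool_pos: [0.5721, -0.1977, 0.1156]
tool_rot: [0.366, 2.454, -0.125]
contact_force: [-0.7, 1.0, 0.6]
opening: -0.0003
grip_force: 0.6
```

Request:
jog_arm(
  deltas=[
    [1,[0,0,-0.0025],[0,0,0]],
    [1,[0,0,-0.005],[0,0,0]],
    [1,[0,0,-0.005],[0,0,0]],
    [1,[0,0,-0.005],[0,0,0]],
  ],
)

```text
t: 11.0
tool_pos: [0.5722, -0.1977, 0.1137]
tool_rot: [0.366, 2.453, -0.125]
contact_force: [-1.4, 0.7, 3.0]
opening: 0.0001
grip_force: 1.4
```

```bash
python3 look.py
```

```text
grip px [211.46124998 230.43003107]
changed px 746 near grip 1
11.05 [ 0.57221581 -0.19770043  0.11368752] [-1.29916658  0.74535053  2.31030842]
```

Request:
jog_arm(
  deltas=[
    [1,[0,0,-0.002],[0,0,0]],
    [1,[0,0,-0.004],[0,0,0]],
    [1,[0,0,-0.004],[0,0,0]],
    [1,[0,0,-0.004],[0,0,0]],
  ],
)

```text
t: 11.38
tool_pos: [0.5722, -0.1977, 0.112]
tool_rot: [0.366, 2.454, -0.125]
contact_force: [-0.2, 0.8, 2.2]
opening: 0.0001
grip_force: 1.4
```

```bash
python3 look.py
```

```text
grip px [211.46124998 230.43003107]
changed px 771 near grip 0
11.4333 [ 0.57215382 -0.19767606  0.11192508] [0.28502619 0.30195895 3.59590717]
```

Request:
jog_arm(
  deltas=[
    [1,[0,0,-0.002],[0,0,0]],
    [1,[0,0,-0.002],[0,0,0]],
    [1,[0,0,-0.002],[0,0,0]],
  ],
)

```text
t: 11.68
tool_pos: [0.5722, -0.1977, 0.1111]
tool_rot: [0.366, 2.454, -0.125]
contact_force: [0.1, 0.2, 3.3]
opening: -0.0001
grip_force: 1.6
```

```bash
python3 look.py
```

```text
grip px [211.46124998 230.43003107]
changed px 783 near grip 1
11.7333 [ 0.57217244 -0.19768849  0.11117849] [0.20099139 0.58492835 2.50320586]
```

Request:
jog_arm(
  deltas=[
    [1,[0,0,-0.0017],[0,0,0]],
    [1,[0,0,-0.0017],[0,0,0]],
    [1,[0,0,-0.0017],[0,0,0]],
  ],
)

```text
t: 11.98
tool_pos: [0.5721, -0.1977, 0.1104]
tool_rot: [0.366, 2.454, -0.125]
contact_force: [-0.1, 0.9, 3.1]
opening: -0.0001
grip_force: 1.7
```

```bash
python3 look.py
```

```text
grip px [211.46124998 230.43003107]
changed px 792 near grip 1
12.0333 [ 0.57211372 -0.19768503  0.11041499] [-0.35019079  1.20182772  2.79763311]
```

Request:
jog_arm(
  deltas=[
    [1,[0,0,-0.0015],[0,0,0]],
    [1,[0,0,-0.0015],[0,0,0]],
    [1,[0,0,-0.0015],[0,0,0]],
  ],
)

```text
t: 12.28
tool_pos: [0.5721, -0.1977, 0.1098]
tool_rot: [0.366, 2.454, -0.125]
contact_force: [0.7, -0.0, 5.0]
opening: -0.0
grip_force: 1.9
```

```bash
python3 look.py
```

```text
grip px [211.46124998 230.43003107]
changed px 808 near grip 1
12.3333 [ 0.57209827 -0.19768141  0.10980437] [ 1.12838205 -0.45249069  3.56587525]
```

The gripper may be hiding the lever in the scene view, so I'll check the wrist view.

```bash
python3 - <<'E'
from fit2 import *
snap('wrist','w5.png')
a=cv2.imread('pics/w4.png')[:240];b=cv2.imread('pics/w5.png')[:240]
cv2.imwrite('pics/c5.png',cv2.resize(np.hstack([a,b]),(800,188),interpolation=3))
c=ctrl.get_calibration('wrist')
for A in(.873,0): print(pj(c,W(p,(-.025-.12*np.cos(A),q['ly'],.057+.12*np.sin(A)))))
E
```

```text
[[367.93218038 163.28434735]]
[[ 332.15029832 -410.24742739]]
```

View pics/c5.png

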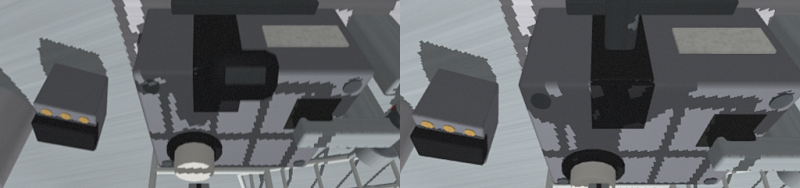

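The lever has dropped: in the wrist view it no longer stands in front of the lid. I'll stop pressing and retreat along the tool axis.

Request:
jog_arm(
  deltas=[
    [1,[0,0,0.02],[0,0,0]],
    [1,[-0.02,0.006,0.05],[0,0,0]],
    [1,[-0.07,0.02,0.12],[0,0,0]],
    [1,[-0.12,0.035,0.19],[0,0,0]],
    [1,[-0.19,0.055,0.26],[0,0,0]],
    [-1,[-0.26,0.075,0.3],[0,0,0]],
    [-1,[-0.34,0.1,0.3],[0,0,0]],
    [-1,[-0.34,0.1,0.3],[0,0,0]],
    [-1,[-0.34,0.1,0.3],[0,0,0]],
  ],
)

```text
t: 13.13
tool_pos: [0.4349, -0.1573, 0.2305]
tool_rot: [0.366, 2.451, -0.128]
contact_force: [-0.0, 0.6, -0.4]
opening: 0.0484
grip_force: 0.0
```

```bash
cat > lev.py <<'E'
from fit2 import *
f=lambda A:np.array([-.025-.1*np.cos(A),q['ly'],.057+.1*np.sin(A)])
if __name__=='__main__':
    l=np.radians(15);d=np.array([np.sin(l),0,-np.cos(l)])
    mv(W(p,f(0)+.017*d-.08*d)[0],SR(p,l));mv(W(p,f(0)+.017*d)[0],SR(p,l))
    for A in(.15,.3,.45,.6,.75,.87): print(A,((W(p,f(A))-W(p,f(0)))[0]/.4).round(3).tolist())
    c=ctrl.get_calibration('wrist');snap('wrist','w6.png');snap('scene','s6.png')
    print('pred grip px',[pj(k,W(p,[f(0),f(.873)])).round(0).tolist() for k in(c,cs)])
    a=cv2.imread('pics/s6.png')[205:310,185:300];b=cv2.imread('pics/w6.png')
    a=cv2.resize(a,(288,263),interpolation=2)
    o=np.zeros((384,800,3),np.uint8);o[:263,:288]=a;o[:,288:]=b;cv2.imwrite('pics/c6.png',o)
E
python3 lev.py
```

```text
shift [-0.0338, 0.0479, -0.2817] turn [0.0377, 0.1236, 0.0014] len mm 115.1
shift [0.0158, 0.033, -0.4749] turn [0.0377, 0.1236, 0.0014] len mm 190.5
0.15 [0.003, -0.001, 0.037]
0.3 [0.011, -0.003, 0.074]
0.45 [0.024, -0.007, 0.109]
0.6 [0.042, -0.013, 0.141]
0.75 [0.064, -0.019, 0.17]
0.87 [0.085, -0.026, 0.191]
pred grip px [[[272.0, 56.0], [273.0, 153.0]], [[208.0, 234.0], [211.0, 230.0]]]
```

View pics/c6.png

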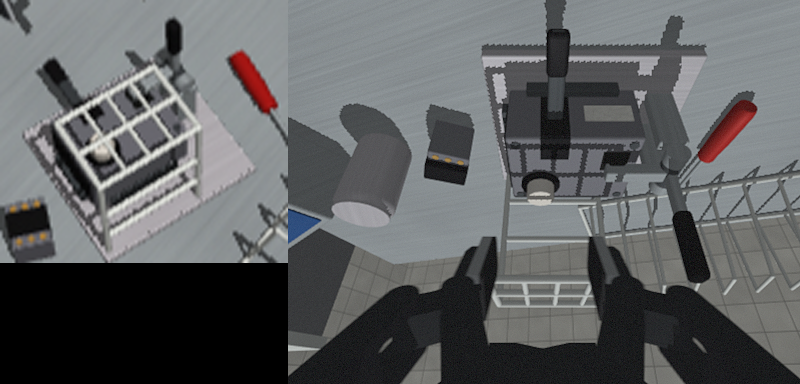

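The lever lies level at wrist image (270,53), matching the prediction. The clamp is closed and the unit is seated. Now I'll grasp the lever.

Request:
jog_arm(
  deltas=[
    [-1,[-0.01,0.01,-0.05],[0.01,0.035,0]],
    [-1,[-0.02,0.025,-0.11],[0.02,0.07,0.001]],
    [-1,[-0.03,0.04,-0.17],[0.03,0.1,0.001]],
    [-1,[-0.034,0.048,-0.23],[0.038,0.124,0.001]],
    [-1,[-0.034,0.048,-0.28],[0.038,0.124,0.001]],
    [-1,[-0.016,0.043,-0.35],[0.038,0.124,0.001]],
    [-1,[0.0,0.038,-0.42],[0.038,0.124,0.001]],
    [-1,[0.016,0.033,-0.47],[0.038,0.124,0.001]],
    [-1,[0.016,0.033,-0.475],[0.038,0.124,0.001]],
    [-1,[0.016,0.033,-0.475],[0.038,0.124,0.001]],
  ],
)

```text
t: 14.07
tool_pos: [0.4407, -0.1431, 0.0359]
tool_rot: [0.423, 2.864, -0.047]
contact_force: [-0.2, 0.4, 0.6]
opening: 0.0852
grip_force: 0.0
```

```bash
python3 - <<'E'
from lev import *
l=np.radians(15);d=np.array([np.sin(l),0,-np.cos(l)])
mv(W(p,f(0)+.017*d)[0],SR(p,l));print(ctrl.get_obs()['contact_force'])
E
```

```text
shift [0.0012, -0.0024, 0.0118] turn [-0.0025, -0.0039, 0.0002] len mm 4.8
[-0.24664691  0.37460043  0.59459433]
```

Request:
jog_arm(
  deltas=[
    [1,[0,0,0],[0,0,0]],
    [1,[0,0,0],[0,0,0]],
    [1,[0,0,0],[0,0,0]],
    [1,[0,0,0],[0,0,0]],
    [1,[0,0,0],[0,0,0]],
    [1,[0,0,0],[0,0,0]],
    [1,[0,0,0],[0,0,0]],
    [1,[0,0,0],[0,0,0]],
  ],
  squeeze=20,
)

```text
t: 14.73
tool_pos: [0.4426, -0.1449, 0.0406]
tool_rot: [0.423, 2.855, -0.053]
contact_force: [-4.6, -1.2, 5.9]
opening: 0.0153
grip_force: 24.4
```

Gripped. Now lifting along the arc.

Request:
jog_arm(
  deltas=[
    [1,[0.003,-0.001,0.037],[0,0,0]],
    [1,[0.011,-0.003,0.074],[0,0,0]],
    [1,[0.024,-0.007,0.109],[0,0,0]],
    [1,[0.042,-0.013,0.141],[0,0,0]],
    [1,[0.052,-0.016,0.156],[0,0,0]],
    [1,[0.064,-0.019,0.17],[0,0,0]],
    [1,[0.075,-0.023,0.18],[0,0,0]],
    [1,[0.084,-0.025,0.19],[0,0,0]],
    [1,[0.084,-0.025,0.19],[0,0,0]],
    [1,[0.084,-0.025,0.19],[0,0,0]],
  ],
)

```text
t: 15.57
tool_pos: [0.4757, -0.155, 0.1152]
tool_rot: [0.422, 2.856, -0.054]
contact_force: [-1.4, -5.3, -0.3]
opening: 0.0153
grip_force: 27.9
```

Request:
jog_arm(
  deltas=[
    [-1,[0,0,0],[0,0,0]],
    [-1,[0,0,0],[0,0,0]],
    [-1,[0,0,0],[0,0,0]],
    [-1,[0,0,0],[0,0,0]],
    [-1,[0,0,0],[0,0,0]],
    [-1,[-0.04,0.012,0.08],[0,0,0]],
    [-1,[-0.08,0.024,0.16],[0,0,0]],
    [-1,[-0.12,0.036,0.24],[0,0,0]],
    [-1,[-0.15,0.046,0.32],[0,0,0]],
    [-1,[-0.15,0.046,0.4],[0,0,0]],
    [-1,[-0.15,0.046,0.4],[0,0,0]],
  ],
)

```text
t: 16.48
tool_pos: [0.4182, -0.1371, 0.2848]
tool_rot: [0.419, 2.842, -0.058]
contact_force: [1.5, -1.3, 2.1]
opening: 0.0854
grip_force: 0.0
```

```bash
python3 - <<'E'
from lev import *
c=ctrl.get_calibration('wrist');snap('wrist','w7.png');snap('scene','s7.png')
print('pred grip px dropped/armed',pj(c,W(p,[f(0),f(.873)])).round(0).tolist())
a=cv2.imread('pics/s7.png')[205:310,185:300];b=cv2.imread('pics/w7.png')
a=cv2.resize(a,(288,263),interpolation=2)
o=np.zeros((384,800,3),np.uint8);o[:263,:288]=a;o[:,288:]=b;cv2.imwrite('pics/c7.png',o)
h=np.array([q['hx'],q['hy'],.19])
mv(W(p,h+[0,0,.10])[0],SR(p,0,ax='x'));mv(W(p,h+[0,0,-.017])[0],SR(p,0,ax='x'))
E
```

```text
pred grip px dropped/armed [[255.0, 125.0], [255.0, 185.0]]
shift [0.3866, 0.186, 0.03] turn [0.0812, 0.0441, -0.4965] len mm 172.0
shift [0.3866, 0.186, -0.2625] turn [0.0812, 0.0441, -0.4965] len mm 201.2
```

View pics/c7.png

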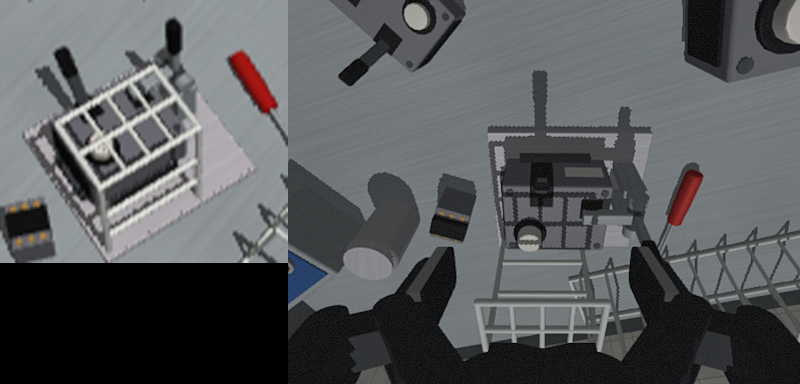

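The lever is up and staying there: its grip is at wrist (254,180), where the armed position was predicted. Now back to the clamp handle.

Request:
jog_arm(
  deltas=[
    [-1,[0.03,0.015,0.02],[0.006,0.003,-0.038]],
    [-1,[0.06,0.03,0.03],[0.013,0.007,-0.076]],
    [-1,[0.09,0.045,0.03],[0.019,0.01,-0.114]],
    [-1,[0.12,0.06,0.03],[0.025,0.014,-0.152]],
    [-1,[0.15,0.075,0.03],[0.031,0.017,-0.19]],
    [-1,[0.18,0.09,0.03],[0.037,0.02,-0.228]],
    [-1,[0.21,0.105,0.03],[0.043,0.024,-0.266]],
    [-1,[0.25,0.12,0.03],[0.05,0.027,-0.304]],
    [-1,[0.29,0.14,0.03],[0.056,0.03,-0.342]],
    [-1,[0.32,0.155,0.03],[0.062,0.034,-0.38]],
    [-1,[0.36,0.17,0.03],[0.068,0.037,-0.418]],
    [-1,[0.386,0.186,0.03],[0.075,0.041,-0.456]],
  ],
)

```text
t: 17.58
tool_pos: [0.5708, -0.0607, 0.2847]
tool_rot: [2.391, 2.015, -0.001]
contact_force: [-0.3, -0.3, 0.2]
opening: 0.0855
grip_force: 0.0
```

```bash
python3 - <<'E'
from lev import *
h=np.array([q['hx'],q['hy'],.19])
mv(W(p,h+[0,0,.10])[0],SR(p,0,ax='x'));mv(W(p,h+[0,0,-.017])[0],SR(p,0,ax='x'))
snap('scene','s8.png');m=cv2.imread('pics/s8.png').astype(int);r=cv2.imread('pics/s0.png').astype(int)
print((np.abs(m-r).sum(2)[220:245,203:222]>60).sum(), (np.abs(cv2.imread('pics/s6.png').astype(int)-r).sum(2)[220:245,203:222]>60).sum())
E
```

```text
shift [0.0013, -0.0029, 0.0134] turn [0.0039, 0.0027, -0.0387] len mm 5.5
shift [0.0013, -0.0029, -0.2791] turn [0.0039, 0.0027, -0.0387] len mm 111.7
72 206
```

Request:
jog_arm(
  deltas=[
    [-1,[0.001,-0.003,-0.02],[0.004,0.003,-0.038]],
    [-1,[0.0,-0.005,-0.1],[0.004,0.003,-0.038]],
    [-1,[0.0,-0.005,-0.18],[0.004,0.003,-0.038]],
    [-1,[0.0,-0.005,-0.24],[0.004,0.003,-0.038]],
    [-1,[0.0,-0.005,-0.275],[0.004,0.003,-0.038]],
    [-1,[0.0,-0.005,-0.275],[0.004,0.003,-0.038]],
    [1,[0.0,-0.005,-0.275],[0.004,0.003,-0.038]],
    [1,[0.0,-0.005,-0.275],[0.004,0.003,-0.038]],
    [1,[0.0,-0.005,-0.275],[0.004,0.003,-0.038]],
    [1,[0.0,-0.005,-0.275],[0.004,0.003,-0.038]],
    [1,[0.0,-0.005,-0.275],[0.004,0.003,-0.038]],
    [1,[0.0,-0.005,-0.275],[0.004,0.003,-0.038]],
  ],
  squeeze=30,
)

```text
t: 18.63
tool_pos: [0.57, -0.0634, 0.1791]
tool_rot: [2.512, 1.882, 0.001]
contact_force: [-4.2, 1.2, 3.0]
opening: 0.0177
grip_force: 30.8
```

```bash
python3 arc.py 0 .1 .2 .35 .5 .65 .8 .95 1.1 1.25 1.35 1.4
```

```text
0.1 [0.006, 0.022, -0.001]
0.2 [0.013, 0.043, -0.004]
0.35 [0.022, 0.074, -0.014]
0.5 [0.031, 0.103, -0.028]
0.65 [0.039, 0.13, -0.046]
0.8 [0.046, 0.155, -0.068]
0.95 [0.053, 0.175, -0.094]
1.1 [0.058, 0.192, -0.123]
1.25 [0.061, 0.204, -0.154]
1.35 [0.063, 0.21, -0.176]
1.4 [0.064, 0.212, -0.187]
```

Request:
jog_arm(
  deltas=[
    [1,[0.006,0.022,-0.001],[0,0,0]],
    [1,[0.013,0.043,-0.004],[0,0,0]],
    [1,[0.022,0.075,-0.014],[0,0,0]],
    [1,[0.031,0.105,-0.028],[0,0,0]],
    [1,[0.039,0.133,-0.046],[0,0,0]],
    [1,[0.046,0.158,-0.068],[0,0,0]],
    [1,[0.053,0.178,-0.094],[0,0,0]],
    [1,[0.058,0.196,-0.123],[0,0,0]],
    [1,[0.061,0.208,-0.154],[0,0,0]],
    [1,[0.063,0.215,-0.176],[0,0,0]],
    [1,[0.064,0.218,-0.188],[0,0,0]],
    [1,[0.064,0.218,-0.188],[0,0,0]],
  ],
)

```text
t: 19.63
tool_pos: [0.5975, 0.0263, 0.103]
tool_rot: [2.512, 1.882, 0.011]
contact_force: [2.7, 8.8, 1.0]
opening: 0.0178
grip_force: 29.3
```

Request:
jog_arm(
  deltas=[
    [1,[0,0,0],[0,0,0]],
    [-1,[0,0,0],[0,0,0]],
    [-1,[0,0,0],[0,0,0]],
    [-1,[0,0,0],[0,0,0]],
    [-1,[0,0,0],[0,0,0]],
    [-1,[0,0,0],[0,0,0]],
    [-1,[0,0,0.08],[0,0,0]],
    [-1,[0,0,0.17],[0,0,0]],
    [-1,[0,0,0.27],[0,0,0]],
    [-1,[-0.05,0,0.37],[0,0,0]],
    [-1,[-0.15,0,0.47],[0,0,0]],
    [-1,[-0.22,-0.05,0.55],[0,0,0]],
  ],
)

```text
t: 20.63
tool_pos: [0.5211, 0.0114, 0.3093]
tool_rot: [2.509, 1.884, 0.004]
contact_force: [0.6, -0.3, -1.0]
opening: 0.0854
grip_force: 0.0
```

Request:
jog_arm(
  deltas=[
    [-1,[-0.05,0.0,0.05],[0,-0.03,0]],
    [-1,[-0.1,0.0,0.07],[0,-0.06,0]],
    [-1,[-0.1,0.0,0.07],[0,-0.06,0]],
    [-1,[-0.1,0.0,0.07],[0,-0.06,0]],
    [-1,[-0.1,0.0,0.07],[0,-0.06,0]],
  ],
)

```text
t: 21.05
tool_pos: [0.4818, 0.0104, 0.335]
tool_rot: [2.414, 1.808, 0.23]
contact_force: [-0.4, -0.3, -0.0]
opening: 0.0855
grip_force: 0.0
```

```bash
python3 - <<'E'
from lev import *
c=ctrl.get_calibration('wrist');snap('wrist','w9.png');snap('scene','s9.png')
print('pred grip px dropped/armed',pj(c,W(p,[f(0),f(.873)])).round(0).tolist())
print('pred lid corners',pj(c,W(p,[[x,y,.087] for x in(-.055,.055) for y in(-.07,.07)])).round(0).tolist())
r=cv2.imread('pics/s0.png');m=cv2.imread('pics/s9.png')
print((np.abs(m.astype(int)-r).sum(2)[205:310,185:300]>60).sum())
a=cv2.resize(m[205:310,185:300],(288,263),interpolation=2);b=cv2.imread('pics/w9.png')
o=np.zeros((384,800,3),np.uint8);o[:263,:288]=a;o[:,288:]=b;cv2.imwrite('pics/c9.png',o)
E
```

```text
pred grip px dropped/armed [[222.0, 264.0], [254.0, 290.0]]
pred lid corners [[270.0, 301.0], [272.0, 215.0], [337.0, 293.0], [344.0, 210.0]]
179
```

View pics/c9.png

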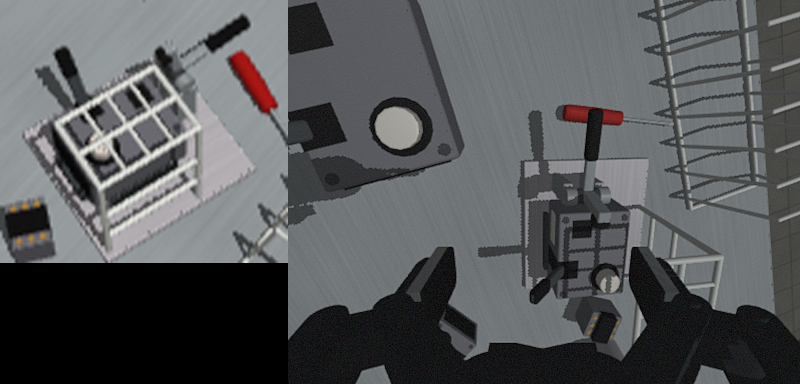

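The clamp is open, the lever is armed at wrist (252,290), and the unit is seated. Everything else is where it was, so I'm handing in.

```bash
python3 -c "
from station import ctrl
print(ctrl.finish_job())"
```

```text
the job is handed in; nothing more can be done
None
```

I handed the job in at about 21 s: the unit was clamped, the button pressed until the lever dropped (seen only after the last of several small steps, so it may have gone slightly past that point), the lever lifted back to armed, and the clamp reopened, with the unit seated and nothing around it visibly moved in the last pictures.

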